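# Pull the faulty module from a packed equipment shelf

## Task

Pull the faulty module (the one with the red tab) out of the packed shelf row: tip its top forward by the tab until it leans on the shelf's front rail, then lift it out over the rail and set it down gently, standing upright, in the yellow returns cradle. Leave the other modules standing in their places, and leave the phone, the screwdriver and the carton where they are.

Things in the scene. Friction and masses are not known exactly. Their poses are not given: they have to be found in the camera images.
- faulty: The faulty module: upright aluminium box 50 mm deep (x), 48 mm wide (y), 150 mm tall (z), about 0.45 kg, red stripe and red tab, in one of the three middle places. Origin: centre of its underside; z up, front faces its -x. It tips freely about its lower front edge (x -25 mm, z 0): let go below about 18 degrees of lean it falls back upright, beyond that forward onto the rail.
- tab (a point): Middle of the faulty module's red tab, a plate standing on the module's top near its front edge: 8 mm thick (x -23 to -15 mm from the module's origin), 28 mm wide (y), rising 22 mm above the top (module z 150 to 172 mm). This point is at module x -19, y 0, z 161 mm. Tab and module are one rigid piece.
- shelf: Dark steel shelf fixed to the bench with five modules side by side (pitch 49.5 mm along y, 1.5 mm gaps), front to its -x. Origin: on the bench, under the middle of the line of the modules' front faces; z up. Modules stand on its floor, 56 mm above the bench (x -32 to 83 mm), front faces at x 0, backs at x 50 mm. Side cheeks at y +-124 to 130 mm, 134 mm high, rear posts at x 53 to 83 mm.
- deck (a point): Middle of the lower front edge of the shelf's white upper deck, which hangs over the rear part of the module tops: shelf x 38 mm, underside 262 mm above the bench (56 mm above module tops); the deck is 10 mm thick, reaches back to x 108 mm and spans the whole row.
- rail (a point): Centre of the shelf's front rail: fixed aluminium bar 12 mm in diameter along the shelf's y over the whole row, axis 31.7 mm ahead (-x) of the modules' front faces, 107.3 mm above the bench. A module tipped onto it leans about 26 degrees forward and stays there; its side faces then stand clear ahead of its neighbours at the top.
- module_a: Healthy plug-in module, same size and shape as the faulty one but with a blue tab and blue stripe; stands in the same row. Origin: centre of its underside, z up, front faces its -x. Must stay in the row.
- module_b: Healthy plug-in module, same size and shape as the faulty one but with a blue tab and blue stripe; stands in the same row. Origin: centre of its underside, z up, front faces its -x. Must stay in the row.
- module_c: Healthy plug-in module, same size and shape as the faulty one but with a blue tab and blue stripe; stands in the same row. Origin: centre of its underside, z up, front faces its -x. Must stay in the row.
- module_d: Healthy plug-in module, same size and shape as the faulty one but with a blue tab and blue stripe; stands in the same row. Origin: centre of its underside, z up, front faces its -x. Must stay in the row.
- cradle: Yellow returns cradle fixed to the bench: open-topped holder, inside 74 mm (x) by 66 mm (y), walls 5 mm thick, floor 6 mm and wall tops 42 mm above the bench, on a base plate 110 x 100 x 6 mm. Origin: on the bench under its centre; z up.
- phone: Phone lying flat, 150 x 74 x 9 mm; origin at the centre of its underside, long along its x. Leave alone.
- screwdriver: Screwdriver 180 mm long lying along its x on the bench, under 35 mm high; leave alone.
- carton: Closed cardboard carton 120 (x) x 90 (y) x 55 mm high; origin at the centre of its underside. Leave alone.
There are look-alikes about, which are no part of the job. What is shaped like the module_c but green or turquoise is not meant.

How it is judged:
By the outcome, as a careful person would: the job done as asked, in the order asked, and still so for the second after the job is handed in, with the robot touching nothing.
It also fails if it takes over 54 s, if anything falls off the work surface, if the arm or the gripper's body presses on something with over 40 N, if the wrist force passes 120 N, or if a joint passes its speed limit or range.

## Robot

A 7-joint arm with a two-finger parallel gripper is mounted at the origin on the work surface. World frame = base frame: x ahead of the robot, y to its left, z up, the work surface at z = 0. Lengths are in m, angles in rad, forces in N, time in s.
With the tool pointing down it reaches from about 0.4 to 0.85 m from the base axis. Payload 10.4 kg.
Tool frame: the origin (TCP) lies on the mounting face of the last link; the fingertips stand 173 mm ahead of it and the grasp point (between the pads) lies 155 mm ahead of it (manip.tip_extent is the distance from the TCP to the fingertips, in m); z points along the fingers, y is the line along which they close (so a half turn about z gives the same grasp; the last joint's range is limited). The gripper opens to 85 mm and grips with 20 to 120 N. Pads are 22 mm wide; open, the fingers measure 114 mm over their backs; the gripper's body (76 mm by 85 mm) begins 54 mm behind the grasp point. The pads swing forward as they close: fully open they stand 13 mm farther back than shut.
Start: joints at [1.208, 0.332, -0.065, 1.46, 0.022, 1.35, -0.088], TCP at [0.208, -0.589, 0.405] pointing down, gripper open.
Joint ranges: [-2.6, 2.6], [-0.5, 2.12], [-1.47, 1.34], [0.16, 2.42], [-1.27, 4.41], [0.06, 2.06], [-2.6, 2.6]. Speed limits (rad/s): [2.22, 2.22, 2.79, 2.79, 3.14, 3.14, 3.14].

## Interface

Orientations are given as a unit quaternion [x, y, z, w].
In Python, from workcell import manip gives the robot as it stands.
- The arm moves only by the tool move_arm, never from a script. Its argument "plan" is one flat list of numbers, 7 for each row, row after row: the turn, a rotation vector about the tool's x, y, z in rad, then the shift along the tool's x, y, z in m, then the finger opening in m, from 0 to 0.0854. In form: [ax, ay, az, dx, dy, dz, gripper, ax, ay, az, dx, dy, dz, gripper, ...]. A call has 1 to 12 rows; each row is the pose to reach, as a shift and turn from the pose commanded when the call began, along the tool's axes at that moment; what a row does not reach only later rows make up. A row lasts 1/8 s, in which the tool goes at most 62.5 mm and 10.7 degrees, less where a joint would pass 70% of its speed; a pose out of reach is approached as far as the arm can. A call with a gripper value outside its range is refused whole. The fingers move at their own pace and stop on an object; "squeeze" is the grip in N (left out, the last holds). Time passes only in rows, so rows that repeat a pose let the fingers close. It gives the time, the measured TCP pose, the force, the opening and the grip force at its end, in the units of the state.
- manip.get_obs(): the state, without advancing time (a new reading comes with each control period).
- manip.camera(name): name is "scene" or "top"; returns a dict with "color" (420x560x3 uint8, red, green, blue), "fx", "fy", "cx", "cy" (pixels), "dist" ([k1, k2, p1, p2, k3] as OpenCV has them; the pictures are not rectified), "cam_to_world" (4x4, takes a point from camera to world coordinates). Camera axes: x right, y down, z forward; pixel columns grow to the right and rows downward; lengths in m; the calibration is good to about 2 mm. A picture is of the moment at which its call begins. There is no depth.
- manip.hand_in(): hands the job in; it is judged then, once.
Trained networks look in a picture, given as the dict that the camera call returned (one of the last four; its "shot" number tells which), for a name from the list of things; names that differ only in an ending like _2 or _b are one class to them, and where a whole thing is asked for, a point or a joint stands for the part that bears it (a point fixed in the world has none). Each returns a list of dicts, best first, with "conf" (0 to 1); they miss things now and then, are a little off and sometimes report something else, mostly with a low value. They report only what shows in the picture. A call takes as long as a camera call. They do not tell look-alikes from the thing itself.
- manip.look_for(picture, label): "position" ([x, y, z] in m, in the coordinates of the camera as it stood for that picture, good to about 4 mm: the middle of the surface that is visible of it).
- manip.silhouettes(picture, label): "pixels" (420x560 bool, what is visible of it).
- manip.tip_of(picture, label): "position" ([x, y, z] in m, in the coordinates of the camera as it stood for that picture, good to about 4 mm: a listed point, or the origin of a listed thing).
The state is a dict: "clock": time; "joint_pos": joint angles; "joint_velocities": joint speeds; "tau": joint torques, N m; "position": TCP position; "ee_rot": TCP orientation; "ft_force": force on the tool from outside, world axes, zero at the start; "torque": the same for the moment, N m; "grip_width": opening from 0.0 (shut) to 1.0 (fully open); "grasp_force": force on a finger pad.
Only numpy, scipy, OpenCV 4.12 (cv2) and the standard library are available. Lean on these libraries where they do the work, as an engineer would, in place of code of your own. Each camera call takes 0.05 s, during which the arm holds its last target. There are 200 camera calls.

## Working session

There is one attempt and no reset: what is moved stays moved. The work goes in short steps, Python scripts to look and compute and a tool call to move; the robot and the scene stay as the last step left them, time stands still between calls to the robot, and variables do not carry over. Pictures are saved under pics/ and viewed, at most 10 in all, crops included, and the job is handed in when it is done.

Besides the shell and the picture viewer there is one more tool, called after "Call:" by a JSON object that holds its "fn" and its "kwargs". move_arm: Moves the arm, as the interface text tells. Its arguments: {"type":"object","properties":{"plan":{"type":"array","items":{"type":"number"}},"squeeze":{"type":"number"}},"required":["plan"]}

```bash
mkdir -p pics; cat > h.py <<'E'
import numpy as np, cv2
from workcell import manip
from scipy.spatial.transform import Rotation as R
def w(p,pos):
    T=np.array(p["cam_to_world"]); return T[:3,:3]@np.array(pos)+T[:3,3]
def proj(p,X):
    T=np.linalg.inv(np.array(p["cam_to_world"])); K=np.array([[p["fx"],0,p["cx"]],[0,p["fy"],p["cy"]],[0,0,1]])
    return cv2.projectPoints(np.atleast_2d(X).astype(float),cv2.Rodrigues(T[:3,:3])[0],T[:3,3],K,np.array(p["dist"],float))[0][:,0]
E
python3 - <<'E'
from h import *
for c in ["scene","top"]:
    p=manip.camera(c); cv2.imwrite(f"pics/{c}0.png",p["color"][:,:,::-1])
    print(c,np.round(p["cam_to_world"],3).tolist(),p["fx"])
    for l in ["faulty","tab","shelf","deck","rail","module_a","cradle","phone","screwdriver","carton"]:
        print(l,[(np.round(w(p,d["position"]),3).tolist(),round(d["conf"],2),proj(p,w(p,d["position"]))[0].round().tolist()) for d in manip.tip_of(p,l)[:6]])
o=manip.get_obs(); print(o)
E
```

```text
scene [[0.08, 0.775, -0.627, 1.058], [0.997, -0.065, 0.047, -0.052], [-0.005, -0.629, -0.777, 0.819], [0.0, 0.0, 0.0, 1.0]] 391.7176444561565
faulty [([0.625, -0.023, 0.052], 0.7, [276.0, 277.0])]
tab []
shelf [([0.6, 0.027, -0.0], 0.66, [296.0, 277.0])]
deck [([0.64, 0.026, 0.264], 0.6, [302.0, 223.0])]
rail []
module_a [([0.604, 0.225, -0.001], 0.96, [378.0, 273.0]), ([0.702, 0.23, 0.001], 0.95, [391.0, 310.0]), ([0.629, 0.123, 0.052], 0.58, [341.0, 274.0]), ([0.626, -0.074, 0.056], 0.51, [252.0, 279.0]), ([0.63, 0.023, 0.058], 0.48, [296.0, 276.0]), ([0.628, 0.074, 0.054], 0.45, [319.0, 275.0])]
cradle [([0.456, -0.278, -0.003], 0.8, [172.0, 237.0])]
phone [([0.381, 0.325, 0.001], 0.75, [394.0, 200.0]), ([0.599, 0.026, 0.003], 0.19, [295.0, 276.0])]
screwdriver []
carton [([0.631, -0.337, 0.001], 0.73, [139.0, 301.0])]
top [[0.006, -0.997, 0.082, 0.449], [-1.0, -0.006, 0.004, -0.001], [-0.003, -0.082, -0.997, 1.033], [0.0, 0.0, 0.0, 1.0]] 382.61856483147284
faulty [([0.625, -0.027, 0.054], 0.62, [290.0, 175.0])]
tab [([0.603, -0.026, 0.219], 0.75, [292.0, 172.0])]
shelf [([0.598, 
[... 722 characters left out ...]
int_pos': array([ 1.2084283 ,  0.33221401, -0.06471289,  1.46011751,  0.02159165,
        1.34988473, -0.08850235]), 'joint_velocities': array([ 0.00040258, -0.00082798, -0.00015572, -0.00036573, -0.00076776,
        0.0001876 ,  0.00053265]), 'tau': array([-9.89031178e-04, -6.25258398e+01,  4.82170132e-02, -3.91835511e+01,
        1.63626223e-02,  2.00490278e-03,  6.36722802e-06]), 'position': array([ 0.20831646, -0.58926728,  0.40472043]), 'ee_rot': array([9.85603400e-01, 1.69073758e-01, 2.12080662e-05, 3.15369081e-05]), 'ft_force': array([-0.09233505, -0.14722441,  0.91597878]), 'torque': array([ 0.0124217 , -0.00110839, -0.01986166]), 'grasp_force': 0.0, 'grip_width': 0.9976727248280488}
```

```bash
python3 - <<'E'
import cv2
t=cv2.imread("pics/top0.png")[120:270,170:430]; cv2.imwrite("pics/top0c.png",cv2.resize(t,None,fx=3,fy=3,interpolation=cv2.INTER_CUBIC))
E
```

```text
(no output)
```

View pics/top0c.png

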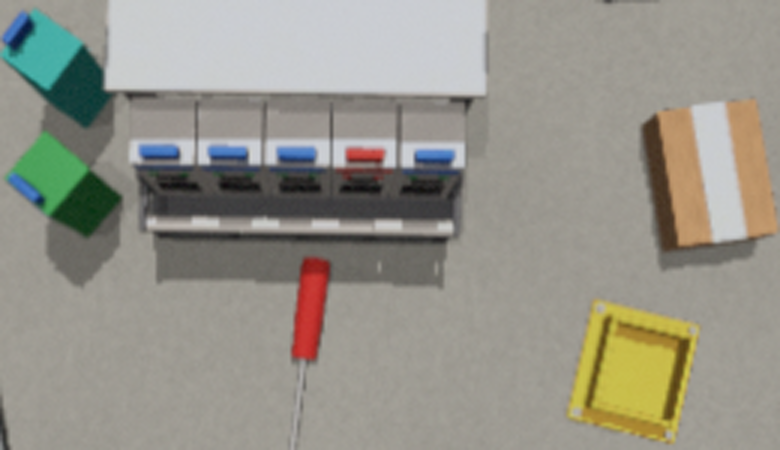

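View pics/scene0.png

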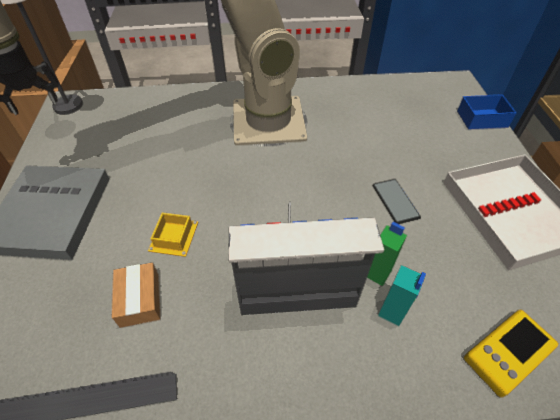

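The red tab is at crop (365,155), which is image (292,172). It is the fourth of the five in the row and the only red one. The row's other four tabs are blue. The green (65,185) and teal (55,65) blocks, also in crop pixels, stand outside the shelf and are look-alikes. Next I refine the tab line and the cradle pose by fitting the known shapes.

```bash
cat >> h.py <<'E'
from scipy.optimize import minimize
def box(x0,x1,y0,y1,z0,z1): return np.array([[x,y,z] for x in(x0,x1) for y in(y0,y1) for z in(z0,z1)],float)
def hullmask(p,boxes,S=4):
    m=np.zeros((420*S,560*S),np.uint8)
    for b in boxes:
        q=(proj(p,b)+.5)*S-.5
        cv2.fillConvexPoly(m,cv2.convexHull(np.round(q*4).astype(np.int32)),1,shift=2)
    return m
def pose(b,x,y,a,z=0): return b@R.from_euler('z',a).as_matrix().T+[x,y,z]
def iou(p,mask,boxes,S=4):
    M=cv2.resize(mask.astype(np.uint8),None,fx=S,fy=S,interpolation=cv2.INTER_LINEAR)>0
    h=hullmask(p,boxes,S)>0; return (h&M).sum()/(h|M).sum()
def fit(p,mask,bx,x0,fixyaw=None):
    f=lambda v:-iou(p,mask,[pose(b,v[0],v[1],v[2]/5 if fixyaw is None else fixyaw) for b in bx])
    n=3 if fixyaw is None else 2
    s=np.vstack([x0[:n]]+[np.array(x0[:n])+.008*np.eye(n)[i]*(4 if i==2 else 1) for i in range(n)])
    r=minimize(f,x0[:n],method='Nelder-Mead',options=dict(initial_simplex=s,xatol=2e-4,fatol=1e-4,maxiter=120))
    v=r.x.copy(); 
    if n==3: v[2]/=5
    return v,-r.fun
CR=[box(-.055,.055,-.05,.05,0,.006),box(-.042,.042,-.038,.038,0,.042)]
TAB=[box(-.004,.004,-.014,.014,.206,.228)]
E
python3 - <<'E'
from h import *
p=manip.camera("top"); np.save("top.npy",p["color"])
hsv=cv2.cvtColor(p["color"],cv2.COLOR_RGB2HSV); H,S,V=[hsv[...,i].astype(int) for i in range(3)]
win=np.zeros(H.shape,bool); win[165:178,205:330]=1
red=win&((H<8)|(H>172))&(S>110)&(V>90); blue=win&(H>100)&(H<125)&(S>110)&(V>90)
P=[]
for m in(red,blue):
    n,l,st,c=cv2.connectedComponentsWithStats(m.astype(np.uint8),connectivity=4)
    for i in range(1,n):
        if st[i,4]>15:
            s=m&(l==i)
            x0=[.605,.449-.449-(c[i,0]-280)*.8/382-.001]
            v,q=fit(p,s,TAB,x0,0.); print(st[i].tolist(),v.round(4),round(q,2)); P.append(v)
P=np.array(P); k=np.polyfit(P[:,1],P[:,0],1); print("slope x per y",k)
yel=(H>20)&(H<34)&(S>120)&(V>60); yel[:, :350]=0
yel=cv2.morphologyEx(yel.astype(np.uint8),cv2.MORPH_CLOSE,np.ones((5,5)))>0
n,l,st,c=cv2.connectedComponentsWithStats(yel.astype(np.uint8)); i=1+np.argmin(np.hypot(c[1:,0]-380,c[1:,1]-242)); print(st[i])
print("cradle",fit(p,l==i,CR,[.455,-.275,-.22*5]))
print(manip.get_obs()["clock"])
E
```

```text
[286, 170, 12, 4, 47] [ 0.6045 -0.0266] 0.6
[217, 169, 12, 4, 44] [0.6073 0.1225] 0.53
[240, 169, 12, 4, 47] [0.6058 0.074 ] 0.59
[263, 169, 12, 5, 45] [0.6044 0.0255] 0.57
[309, 170, 12, 4, 47] [ 0.606  -0.0755] 0.58
slope x per y [0.00769635 0.60543243]
[ 359  220   43   47 1445]
cradle (array([ 0.45029261, -0.27289823, -0.21530274]), np.float64(0.9268805041609437))
1.15
```

```bash
cat >> h.py <<'E'
def toolR(tilt,yaw):
    c,s=np.cos(tilt),np.sin(tilt)
    return R.from_euler('z',yaw)*R.from_matrix(np.array([[0,1,0],[c,0,s],[s,0,-c]]).T)
def row(o,grasp,Rt,back=0.155):
    R0=R.from_quat(o["ee_rot"]); t=np.array(grasp)-back*Rt.as_matrix()[:,2]
    return np.round(np.r_[(R0.inv()*Rt).as_rotvec(),R0.inv().apply(t-o["position"])],4).tolist(),t.round(3)
E
python3 - <<'E'
from h import *
o=manip.get_obs(); Rt=toolR(np.radians(26),-.005); a=-Rt.as_matrix()[:,2]
g=np.array([.605,-.0265,.217])
for b in(.085,.005): print(row(o,g+b*a,Rt))
E
```

```text
([-0.395, 0.278, -1.2038, 0.4626, -0.4339, -0.028], array([ 0.5  , -0.026,  0.433]))
([-0.395, 0.278, -1.2038, 0.4956, -0.4221, 0.0439], array([ 0.535, -0.026,  0.361]))
```

Call:
{"fn": "move_arm", "kwargs": {"plan": [-0.395,0.278,-1.204,0.463,-0.434,-0.028,0.04,-0.395,0.278,-1.204,0.463,-0.434,-0.028,0.04,-0.395,0.278,-1.204,0.463,-0.434,-0.028,0.04,-0.395,0.278,-1.204,0.463,-0.434,-0.028,0.04,-0.395,0.278,-1.204,0.463,-0.434,-0.028,0.04,-0.395,0.278,-1.204,0.463,-0.434,-0.028,0.04,-0.395,0.278,-1.204,0.463,-0.434,-0.028,0.04,-0.395,0.278,-1.204,0.463,-0.434,-0.028,0.04,-0.395,0.278,-1.204,0.463,-0.434,-0.028,0.04,-0.395,0.278,-1.204,0.463,-0.434,-0.028,0.04,-0.395,0.278,-1.204,0.463,-0.434,-0.028,0.04,-0.395,0.278,-1.204,0.463,-0.434,-0.028,0.04], "squeeze": 20}}

```text
clock: 2.65
position: [0.5002, -0.0255, 0.4327]
ee_rot: [0.69, 0.688, 0.159, 0.159]
ft_force: [-1.1, 0.1, -0.3]
grip_width: 0.471
grasp_force: 0.0
```

```bash
python3 - <<'E'
from h import *
o=manip.get_obs(); print(o["clock"],o["position"],o["ee_rot"],o["grip_width"],o["ft_force"],o["joint_pos"])
Rt=toolR(np.radians(26),-.005); a=-Rt.as_matrix()[:,2]; g=np.array([.605,-.0265,.217])
for b in(.085,.005): print(row(o,g+b*a,Rt))
ps=[manip.camera("scene"),manip.camera("top")]
im=[]
for p in ps:
    c=proj(p,g)[0].astype(int); print(c); s=p["color"][max(0,c[1]-70):c[1]+70,c[0]-65:c[0]+65,::-1]; im.append(cv2.resize(s,(390,420),interpolation=cv2.INTER_CUBIC))
cv2.imwrite("pics/pre.png",np.hstack(im))
E
```

```text
2.65 [ 0.50021819 -0.02550469  0.4326783 ] [0.69021512 0.68778415 0.15866805 0.15931256] 0.47058679927123587 [-1.12057422  0.05034359 -0.29689103] [ 0.82333152 -0.10497533 -0.80084304  1.89392803 -0.10103718  0.86848825
  0.05188665]
([-0.0002, -0.0005, 0.0013, -0.0005, -0.0004, -0.0002], array([ 0.5  , -0.026,  0.433]))
([-0.0002, -0.0005, 0.0013, -0.0005, -0.0004, 0.0798], array([ 0.535, -0.026,  0.361]))
[272 225]
[291 171]
```

View pics/pre.png

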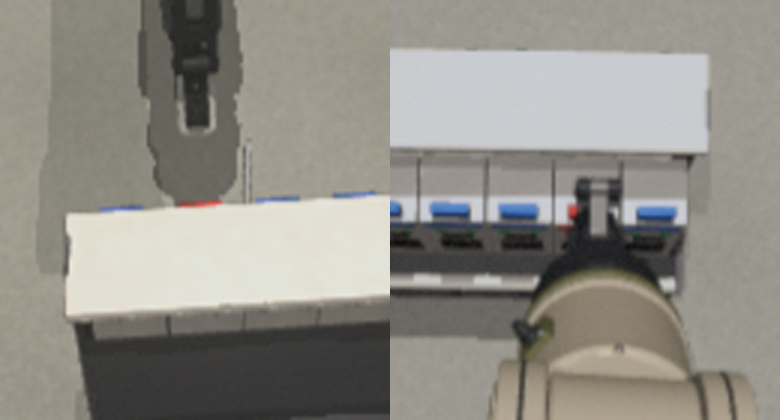

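The scene half shows the open gripper above and in front of the red tab at crop (200,205). The top half shows the fingers (598,200) over the red tab (572,212), clear of both blue neighbours. I descend along the tool axis.

Call:
{"fn": "move_arm", "kwargs": {"plan": [0,0,0,0.001,0,0.025,0.04,0,0,0,0.001,0,0.05,0.04,0,0,0,0.001,0,0.065,0.04,0,0,0,0.001,0,0.073,0.04,0,0,0,0.001,0,0.08,0.04,0,0,0,0.001,0,0.08,0.04]}}

```text
clock: 3.5
position: [0.5352, -0.0253, 0.3607]
ee_rot: [0.691, 0.687, 0.159, 0.159]
ft_force: [0.8, 0.2, 0.4]
grip_width: 0.47
grasp_force: 0.0
```

```bash
python3 - <<'E'
from h import *
# tool-frame shifts (y lateral rear, z along pointing) for lean phi
t=np.radians(26); lat=np.array([np.cos(t),np.sin(t)]); ax=np.array([np.sin(t),-np.cos(t)])
P=lambda f,q:np.array([q[0]*np.cos(f)-q[1]*np.sin(f),q[1]*np.cos(f)+q[0]*np.sin(f)])
for d in (0,4,8,12,16,20,23,26):
    f=np.radians(d); top=P(f,(10,172)); c=P(f,(6,161)); bot=P(f,(10,152))
    print(d,"top-rear corner lat/ax",round((top-[6,161])@lat,1),round((top-[6,161])@ax,1)," centre",round((c-[6,161])@lat,1),round((c-[6,161])@ax,1),"bot",round((bot-[6,161])@lat,1))
E
```

```text
0 top-rear corner lat/ax 8.4 -8.1  centre 0.0 0.0 bot -0.4
4 top-rear corner lat/ax -2.3 -13.7  centre -10.1 -5.0 bot -9.8
8 top-rear corner lat/ax -13.3 -18.4  centre -20.5 -9.2 bot -19.5
12 top-rear corner lat/ax -24.7 -22.4  centre -31.2 -12.7 bot -29.5
16 top-rear corner lat/ax -36.3 -25.6  centre -42.1 -15.4 bot -39.7
20 top-rear corner lat/ax -48.0 -27.9  centre -53.2 -17.4 bot -50.1
23 top-rear corner lat/ax -57.0 -29.2  centre -61.6 -18.4 bot -58.0
26 top-rear corner lat/ax -66.0 -29.9  centre -70.0 -18.9 bot -66.0
```

Call:
{"fn": "move_arm", "kwargs": {"plan": [0,0,0,0,-0.01,0,0.04,0,0,0,0,-0.017,-0.003,0.04,0,0,0,0,-0.025,-0.006,0.04,0,0,0,0,-0.033,-0.009,0.04,0,0,0,0,-0.04,-0.011,0.04,0,0,0,0,-0.047,-0.013,0.04,0,0,0,0,-0.053,-0.014,0.04,0,0,0,0,-0.053,-0.014,0.04]}}

```text
clock: 4.5
position: [0.4812, -0.0247, 0.3501]
ee_rot: [0.691, 0.687, 0.158, 0.16]
ft_force: [0.9, -0.2, -0.1]
grip_width: 0.464
grasp_force: 0.1
```

```bash
python3 - <<'E'
from h import *
p=manip.camera("top"); s=p["color"][130:220,220:350,::-1]; q=manip.camera("scene"); r=q["color"][180:270,210:340,::-1]
cv2.imwrite("pics/tip1.png",np.vstack([cv2.resize(x,(390,270),interpolation=cv2.INTER_CUBIC) for x in(s,r)]))
for l in("tab","faulty"): print(l,[(w(p,d["position"]).round(3).tolist(),round(d["conf"],2)) for d in manip.tip_of(p,l)[:2]])
E
```

```text
tab [([0.56, -0.024, 0.216], 0.86)]
faulty [([0.625, -0.027, 0.06], 0.64), ([0.381, 0.329, 0.003], 0.24)]
```

View pics/tip1.png

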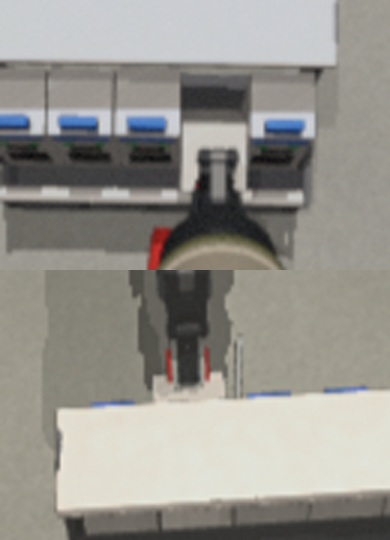

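The top half shows the faulty module swung forward out of the row with the neighbours still in line. The scene half shows the finger centred behind the red tab (188,365). I continue onto the rail with the fingers narrowed so the tab stays confined.

Call:
{"fn": "move_arm", "kwargs": {"plan": [0,0,0,0,0,-0.001,0.03,0,0,0,0,-0.003,-0.002,0.026,0,0,0,0,-0.006,-0.003,0.022,0,0,0,0,-0.009,-0.003,0.022,0,0,0,0,-0.012,-0.004,0.022,0,0,0,0,-0.015,-0.004,0.022,0,0,0,0,-0.017,-0.005,0.022,0,0,0,0,-0.017,-0.005,0.022]}}

```text
clock: 5.7
position: [0.4647, -0.0245, 0.3485]
ee_rot: [0.69, 0.687, 0.159, 0.161]
ft_force: [-3.7, 0.4, 8.2]
grip_width: 0.257
grasp_force: 4.7
```

```bash
python3 - <<'E'
from h import *
p=manip.camera("top"); s=p["color"][130:220,220:350,::-1]; q=manip.camera("scene"); r=q["color"][180:270,210:340,::-1]
cv2.imwrite("pics/tip2.png",np.vstack([cv2.resize(x,(390,270),interpolation=cv2.INTER_CUBIC) for x in(s,r)]))
for pp in(p,q): print("tab",[(w(pp,d["position"]).round(3).tolist(),round(d["conf"],2)) for d in manip.tip_of(pp,"tab")[:2]])
o=manip.get_obs(); print("grasp pt",R.from_quat(o["ee_rot"]).apply([0,0,.155])+o["position"], "expected tab", [.599-.0652,-.0265,.056+.1473], o["ft_force"])
E
```

```text
tab [([0.535, -0.021, 0.204], 0.87), ([0.622, 0.122, 0.053], 0.67)]
tab [([0.539, -0.023, 0.204], 0.87)]
grasp pt [ 0.53312966 -0.02490116  0.20935723] expected tab [0.5337999999999999, -0.0265, 0.20329999999999998] [-3.49891577 -0.92412719  9.15062559]
```

View pics/tip2.png

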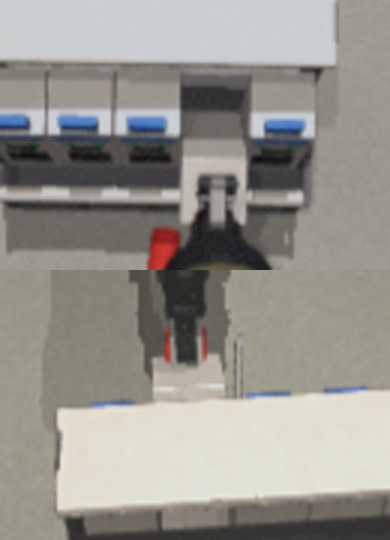

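The module now leans on the rail. The tab at (188,345) sits between the fingers, and the neighbours still stand. The 9 N push along the tool axis means the fingertips are just touching the module top, so I back off 4 mm and close.

Call:
{"fn": "move_arm", "kwargs": {"plan": [0,0,0,0,0,-0.004,0.022,0,0,0,0,0,-0.004,0.015,0,0,0,0,0,-0.004,0.01,0,0,0,0,0,-0.004,0.004,0,0,0,0,0,-0.004,0.004,0,0,0,0,0,-0.004,0.004,0,0,0,0,0,-0.004,0.004], "squeeze": 80}}

```text
clock: 6.78
position: [0.4623, -0.0246, 0.3508]
ee_rot: [0.691, 0.687, 0.159, 0.16]
ft_force: [3.0, 1.1, -1.0]
grip_width: 0.071
grasp_force: 78.1
```

```bash
python3 - <<'E'
from h import *
o=manip.get_obs(); R0=R.from_quat(o["ee_rot"]); print(o["clock"],o["grip_width"],o["grasp_force"],o["ft_force"],o["torque"],R0.as_matrix()[:,2],R0.as_matrix()[:,0])
for v in ([0,0,.085],[-.04,0,.1],[-.12,0,.11]): print(v,R0.inv().apply(v).round(4))
E
```

```text
6.775 0.07062475780407108 78.12999486923218 [ 2.95587788  1.10214512 -1.01583352] [ 0.06675735 -0.28915518 -0.00331731] [ 0.43861046 -0.00206686 -0.89867491] [4.73947497e-03 9.99988769e-01 1.32972590e-05]
[0, 0, 0.085] [ 0.      0.0373 -0.0764]
[-0.04, 0, 0.1] [-0.0002  0.0079 -0.1074]
[-0.12, 0, 0.11] [-0.0006 -0.0596 -0.1515]
```

Call:
{"fn": "move_arm", "kwargs": {"plan": [0,0,0,0,0.0022,-0.0045,0.004,0,0,0,0,0.0044,-0.009,0.004,0,0,0,0,0.0066,-0.0135,0.004,0,0,0,0,0.0088,-0.018,0.004,0,0,0,0,0.0088,-0.018,0.004]}}

```text
clock: 7.4
position: [0.4623, -0.0245, 0.3712]
ee_rot: [0.691, 0.687, 0.159, 0.16]
ft_force: [-0.8, -0.1, -4.5]
grip_width: 0.069
grasp_force: 78.6
```

```bash
python3 - <<'E'
from h import *
o=manip.get_obs(); print(o["ft_force"],o["torque"])
p=manip.camera("top"); s=p["color"][130:220,220:350,::-1]; q=manip.camera("scene"); r=q["color"][180:270,210:340,::-1]
cv2.imwrite("pics/lift1.png",np.vstack([cv2.resize(x,(390,270),interpolation=cv2.INTER_CUBIC) for x in(s,r)]))
E
```

```text
[-0.79905339 -0.06077923 -4.48143412] [ 0.02888188  1.30008564 -0.01210662]
```

View pics/lift1.png

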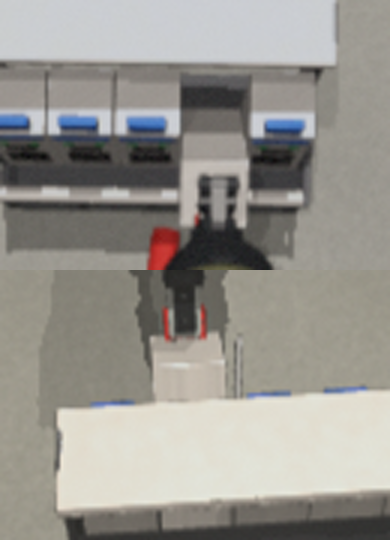

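The full weight (4.5 N) hangs on the gripper with no side force, and the module at (188,375) rises cleanly. I continue up, then forward over the rail.

Call:
{"fn": "move_arm", "kwargs": {"plan": [0,0,0,0,0.0044,-0.009,0.004,0,0,0,0,0.0088,-0.018,0.004,0,0,0,0,0.0132,-0.027,0.004,0,0,0,0,0.0176,-0.036,0.004,0,0,0,0,0.022,-0.045,0.004,0,0,0,0,0.0264,-0.054,0.004,0,0,0,0,0.0308,-0.063,0.004,0,0,0,0,0.035,-0.072,0.004,0,0,0,0,0.0373,-0.0764,0.004,0,0,0,0,0.024,-0.09,0.004,0,0,0,0,0.008,-0.1074,0.004,0,0,0,0,-0.01,-0.116,0.004]}}

```text
clock: 9.0
position: [0.4019, -0.0242, 0.4713]
ee_rot: [0.69, 0.687, 0.159, 0.16]
ft_force: [0.9, 0.8, -5.7]
grip_width: 0.072
grasp_force: 78.6
```

```bash
cat >> h.py <<'E'
LEAN=np.radians(26)
E
python3 - <<'E'
from h import *
o=manip.get_obs(); R0=R.from_quat(o["ee_rot"]); print(o["clock"],o["ft_force"],o["position"],o["grip_width"])
# refined cradle pose: two more network reads each camera
for c in("top","scene"):
    p=manip.camera(c); d=manip.tip_of(p,"cradle")[0]; print(c,w(p,d["position"]).round(4),d["conf"])
    if c=="top":
        hsv=cv2.cvtColor(p["color"],cv2.COLOR_RGB2HSV); H,S,V=[hsv[...,i].astype(int) for i in range(3)]
    else: continue
    m=[d for d in manip.silhouettes(p,"cradle")][0]["pixels"]; print(fit(p,np.array(m),CR,[.455,-.275,-.215*5]))
# mid waypoint: 100 mm further forward, still leaning
print(R0.inv().apply([-.1,0,.02]).round(4))
E
```

```text
9.0 [ 0.90455849  0.77101279 -5.66518658] [ 0.40189372 -0.02420409  0.47133551] 0.07243131604163197
top [ 0.4547 -0.2716 -0.0035] 0.65
(array([ 0.45101688, -0.27311518, -0.21456069]), np.float64(0.9619842001844648))
scene [ 0.4563 -0.2739 -0.0008] 0.66
[-0.0005 -0.0811 -0.0619]
```

```bash
python3 - <<'E'
from h import *
o=manip.get_obs(); R0=R.from_quat(o["ee_rot"])
W=[(.46,-.025,.345,20,-.005),(.45,-.035,.352,13,-.005),(.442,-.05,.355,6,-.02),(.438,-.07,.355,0,-.04),(.436,-.095,.35,0,-.06),(.4344,-.12,.34,0,-.09),(.4344,-.15,.33,0,-.12),(.4344,-.18,.32,0,-.15),(.4344,-.215,.31,0,-.18),(.4344,-.245,.3,0,-.2),(.4344,-.2694,.295,0,-.215)]
for x,y,z,t,a in W: print(row(o,(x,y,z),toolR(np.radians(t),a))[0])
E
```

```text
[0.105, 0.0, 0.0005, -0.0006, 0.0125, -0.016]
[0.2272, 0.0, 0.0005, -0.0106, 0.0253, -0.0235]
[0.3494, -0.0041, 0.015, -0.0254, 0.0376, -0.0243]
[0.4541, -0.0079, 0.0349, -0.0457, 0.0491, -0.0197]
[0.454, -0.0124, 0.0545, -0.0707, 0.0452, -0.016]
[0.4538, -0.0192, 0.084, -0.0957, 0.0394, -0.0077]
[0.4536, -0.026, 0.1135, -0.1257, 0.0352, 0.0014]
[0.4533, -0.0328, 0.143, -0.1557, 0.0309, 0.0104]
[0.4529, -0.0396, 0.1725, -0.1907, 0.0267, 0.0195]
[0.4527, -0.0442, 0.1921, -0.2207, 0.0224, 0.0285]
[0.4524, -0.0476, 0.2069, -0.2451, 0.0203, 0.0331]
```

Call:
{"fn": "move_arm", "kwargs": {"plan": [0.105,0,0,-0.001,0.0125,-0.016,0.004,0.227,0,0,-0.0106,0.0253,-0.0235,0.004,0.349,-0.004,0.015,-0.0254,0.0376,-0.0243,0.004,0.454,-0.008,0.035,-0.0457,0.0491,-0.0197,0.004,0.454,-0.012,0.0545,-0.0707,0.0452,-0.016,0.004,0.454,-0.019,0.084,-0.0957,0.0394,-0.0077,0.004,0.4536,-0.026,0.1135,-0.1257,0.0352,0.0014,0.004,0.4533,-0.033,0.143,-0.1557,0.031,0.0104,0.004,0.453,-0.0396,0.1725,-0.1907,0.0267,0.0195,0.004,0.4527,-0.044,0.192,-0.2207,0.0224,0.0285,0.004,0.4524,-0.0476,0.207,-0.245,0.0203,0.033,0.004,0.4524,-0.0476,0.207,-0.245,0.0203,0.033,0.004]}}

```text
clock: 10.75
position: [0.4333, -0.2722, 0.449]
ee_rot: [0.78, 0.625, -0.0, -0.001]
ft_force: [0.2, 0.9, -5.8]
grip_width: 0.074
grasp_force: 78.7
```

```bash
python3 - <<'E'
from h import *
o=manip.get_obs(); R0=R.from_quat(o["ee_rot"]); print(o["clock"],o["ft_force"],o["torque"],o["grip_width"],R0.as_matrix().round(4).tolist())
g=R0.apply([0,0,.155])+o["position"]; print("grasp",g)
ims=[]
for c in("top","scene"):
    p=manip.camera(c); 
    for l in("faulty","tab"): print(c,l,[(w(p,d["position"]).round(3).tolist(),round(d["conf"],2)) for d in manip.tip_of(p,l)[:2]])
    a=-.215; B=pose(box(-.025,.025,-.024,.024,0,.15),*(g[:2]+.019*np.array([np.cos(a),np.sin(a)])),a,g[2]-.17)
    im=cv2.resize(p["color"][:,:,::-1],None,fx=4,fy=4,interpolation=cv2.INTER_CUBIC)
    def dr(X,col):
        q=np.round((proj(p,X)+.5)*4-.5).astype(int)
        for i in range(8):
            for j in range(i):
                if np.sum(np.abs(X[i]-X[j])>1e-9)>=1 and bin(i^j).count('1')==1: cv2.line(im,q[i].tolist(),q[j].tolist(),col,1)
    dr(B,(255,0,255)); dr(pose(box(-.042,.042,-.038,.038,.042,.0421),.453,-.2735,a),(255,255,0)); dr(pose(CR[0],.453,-.2735,a),(0,255,0))
    u=(proj(p,np.array([.453,-.2735,.1]))[0]*4).astype(int); s=im[max(0,u[1]-250):u[1]+250,u[0]-195:u[0]+195]; ims.append(cv2.resize(s,(390,500)))
cv2.imwrite("pics/hover.png",np.hstack(ims))
E
```

```text
10.75 [ 0.21068112  0.9366366  -5.78730019] [ 0.09186044  0.12107632 -0.00744749] 0.07368126136155405 [[0.2176, 0.976, -0.0011], [0.976, -0.2176, 0.0008], [0.0005, -0.0013, -1.0]]
grasp [ 0.43307557 -0.2720992   0.29400226]
top faulty [([0.452, -0.276, 0.125], 0.71)]
top tab []
scene faulty [([0.453, -0.271, 0.121], 0.7)]
scene tab [([0.438, -0.268, 0.286], 0.77)]
```

View pics/hover.png

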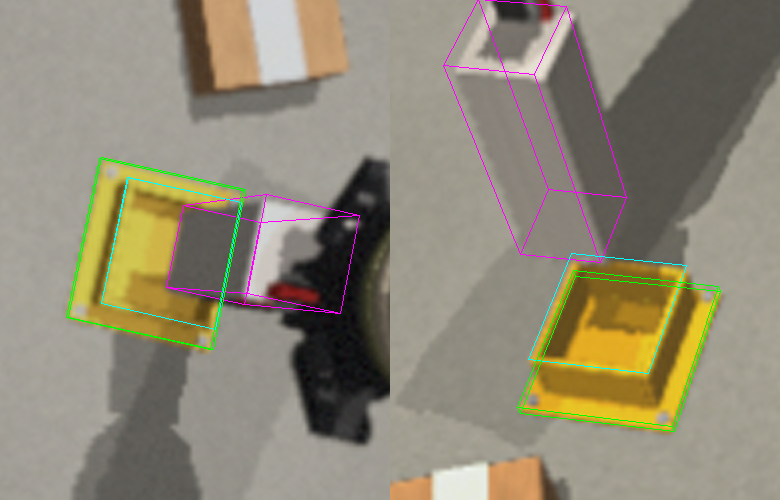

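The overlaid outlines match. In the top half the module's drawn box coincides with the held module at (300,250), and the cradle base matches at (155,255). In the scene half both are within about 3 mm. The module needs only a shift of about 2.5 mm before lowering.

Call:
{"fn": "move_arm", "kwargs": {"plan": [0,0,0,0.0027,0,0.015,0.004,0,0,0,0.0027,0,0.035,0.004,0,0,0,0.0027,0,0.055,0.004,0,0,0,0.0027,0,0.075,0.004,0,0,0,0.0027,0,0.09,0.004,0,0,0,0.0027,0,0.1,0.004,0,0,0,0.0027,0,0.106,0.004,0,0,0,0.0027,0,0.11,0.004,0,0,0,0.0027,0,0.11,0.004]}}

```text
clock: 12.18
position: [0.4346, -0.2668, 0.34]
ee_rot: [0.779, 0.627, -0.0, -0.0]
ft_force: [-0.4, 0.3, -5.7]
grip_width: 0.072
grasp_force: 78.7
```

```bash
python3 - <<'E'
from h import *
o=manip.get_obs(); print(o["clock"],o["ft_force"],o["torque"],o["position"])
ims=[]
for c in("top","scene"):
    p=manip.camera(c); print(c,[(w(p,d["position"]).round(3).tolist(),round(d["conf"],2)) for d in manip.tip_of(p,"faulty")[:1]])
    u=proj(p,np.array([.453,-.2735,.08]))[0].astype(int); s=p["color"][max(0,u[1]-60):u[1]+60,u[0]-48:u[0]+48,::-1]; ims.append(cv2.resize(s,(390,487),interpolation=cv2.INTER_CUBIC))
cv2.imwrite("pics/low.png",np.hstack(ims))
E
```

```text
12.175 [-0.44764401  0.2550061  -5.66213279] [-0.00956268  0.18947759 -0.04288952] [ 0.43459918 -0.26680852  0.34001417]
top [([0.45, -0.27, 0.012], 0.95)]
scene [([0.453, -0.269, 0.011], 0.79)]
```

View pics/low.png

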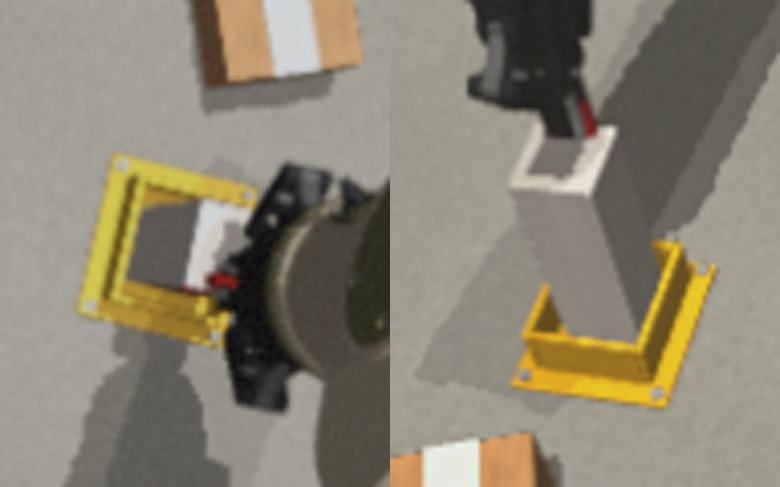

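The module is inside the cradle walls with visible gaps, at top half (190,240) and scene half (590,330). The load is unchanged at 5.7 N, so nothing touches. I lower gently until contact.

Call:
{"fn": "move_arm", "kwargs": {"plan": [0,0,0,-0.001,0,0.001,0.004,0,0,0,-0.002,0,0.0025,0.004,0,0,0,-0.002,0,0.004,0.004,0,0,0,-0.002,0,0.0055,0.004,0,0,0,-0.002,0,0.007,0.004,0,0,0,-0.002,0,0.007,0.004]}}

```text
clock: 13.12
position: [0.4341, -0.2687, 0.3328]
ee_rot: [0.779, 0.627, -0.0, -0.0]
ft_force: [0.2, -0.5, -6.2]
grip_width: 0.069
grasp_force: 78.7
```

Call:
{"fn": "move_arm", "kwargs": {"plan": [0,0,0,0,0,0.0007,0.004,0,0,0,0,0,0.0014,0.004,0,0,0,0,0,0.002,0.004,0,0,0,0,0,0.002,0.004]}}

```text
clock: 13.62
position: [0.4344, -0.2689, 0.3326]
ee_rot: [0.779, 0.627, -0.0, 0.001]
ft_force: [-5.1, 2.3, 11.3]
grip_width: 0.072
grasp_force: 81.0
```

Contact. I ease back to near-zero load, then open slowly.

Call:
{"fn": "move_arm", "kwargs": {"plan": [0,0,0,0,0,-0.0009,0.004,0,0,0,0,0,-0.0009,0.004], "squeeze": 30}}

```text
clock: 13.88
position: [0.4343, -0.2689, 0.3326]
ee_rot: [0.779, 0.627, -0.0, 0.0]
ft_force: [-3.4, 0.6, 6.3]
grip_width: 0.071
grasp_force: 80.5
```

Call:
{"fn": "move_arm", "kwargs": {"plan": [0,0,0,0,0,0,0.006,0,0,0,0,0,0,0.008,0,0,0,0,0,0,0.01,0,0,0,0,0,0,0.014,0,0,0,0,0,0,0.02,0,0,0,0,0,0,0.026,0,0,0,0,0,0,0.026], "squeeze": 20}}

```text
clock: 14.75
position: [0.4341, -0.2687, 0.3318]
ee_rot: [0.779, 0.627, -0.0, -0.0]
ft_force: [-0.4, -0.7, 0.4]
grip_width: 0.308
grasp_force: 0.0
```

```bash
python3 - <<'E'
from h import *
o=manip.get_obs(); print(o["clock"],o["ft_force"],o["grip_width"],o["position"])
for c in("top","scene"):
    p=manip.camera(c); print(c,[(l,w(p,d["position"]).round(3).tolist(),round(d["conf"],2)) for l in("faulty","tab") for d in manip.tip_of(p,l)[:1]])
E
```

```text
14.75 [-0.42446393 -0.70829747  0.44633995] 0.30765193427526033 [ 0.43413566 -0.26871573  0.33184448]
top [('faulty', [0.45, -0.272, 0.005], 0.71), ('tab', [0.432, -0.269, 0.168], 0.78)]
scene [('faulty', [0.451, -0.271, 0.004], 0.59), ('tab', [0.438, -0.268, 0.167], 0.55)]
```

Released with no residual force, and the module's base reads at the cradle floor height. I retreat straight up.

Call:
{"fn": "move_arm", "kwargs": {"plan": [0,0,0,0,0,-0.006,0.026,0,0,0,0,0,-0.015,0.026,0,0,0,0,0,-0.03,0.026,0,0,0,0,0,-0.055,0.026,0,0,0,0,0,-0.09,0.026,0,0,0,0,-0.03,-0.12,0.026,0,0,0,-0.06,-0.03,-0.12,0.026,0,0,0,-0.12,-0.03,-0.12,0.026,0,0,0,-0.16,-0.03,-0.12,0.026,0,0,0,-0.16,-0.03,-0.12,0.026]}}

```text
clock: 16.3
position: [0.3688, -0.4216, 0.4521]
ee_rot: [0.781, 0.625, -0.0, -0.0]
ft_force: [1.0, 1.4, -0.1]
grip_width: 0.301
grasp_force: 0.0
```

```bash
python3 - <<'E'
from h import *
o=manip.get_obs(); print(o["clock"],o["position"],o["ft_force"])
ims=[]
for c in("top","scene"):
    p=manip.camera(c)
    for l in("faulty","module_a","phone","screwdriver","carton"): print(c,l,[(w(p,d["position"]).round(3).tolist(),round(d["conf"],2)) for d in manip.tip_of(p,l)[:6]])
    s=p["color"][120:330,110:430,::-1] if c=="scene" else p["color"][120:330,140:460,::-1]
    ims.append(cv2.resize(s,(450,295),interpolation=cv2.INTER_CUBIC))
cv2.imwrite("pics/end.png",np.vstack(ims))
E
```

```text
16.3 [ 0.36883532 -0.42163132  0.45209844] [ 1.01383825  1.4092879  -0.1264317 ]
top faulty [([0.45, -0.273, 0.006], 0.55), ([0.622, -0.075, 0.053], 0.19)]
top module_a [([0.623, -0.078, 0.052], 0.82), ([0.622, 0.123, 0.053], 0.79), ([0.603, 0.225, 0.001], 0.77), ([0.621, 0.074, 0.057], 0.76), ([0.627, 0.021, 0.053], 0.66), ([0.703, 0.229, 0.0], 0.62)]
top phone [([0.382, 0.332, 0.003], 0.57)]
top screwdriver [([0.459, 0.018, 0.003], 0.57)]
top carton []
scene faulty [([0.451, -0.271, 0.003], 0.85)]
scene module_a [([0.605, 0.223, -0.004], 0.95), ([0.702, 0.231, 0.002], 0.82), ([0.628, 0.028, 0.057], 0.69), ([0.626, -0.078, 0.055], 0.66), ([0.626, 0.125, 0.053], 0.58), ([0.628, 0.075, 0.056], 0.49)]
scene phone [([0.385, 0.327, 0.001], 0.83), ([0.628, 0.026, 0.059], 0.51)]
scene screwdriver [([0.599, 0.027, 0.003], 0.34)]
scene carton [([0.631, -0.336, 0.003], 0.67)]
```

View pics/end.png

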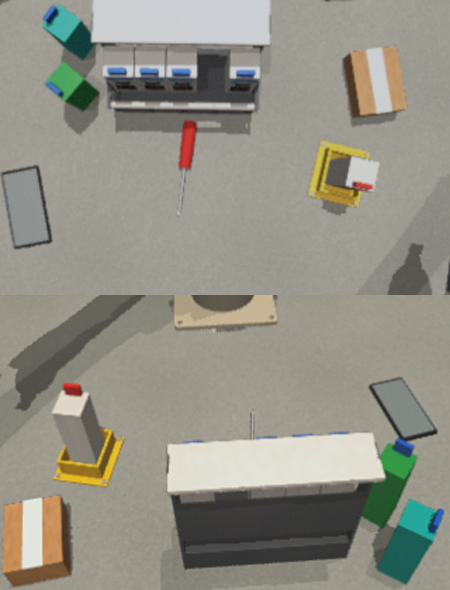

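The faulty module stands upright in the cradle at top half (350,172) and scene half (78,430). The four blue-tab modules are in their places, and the phone, screwdriver and carton have not moved.

```bash
python3 -c "
from workcell import manip
print(manip.hand_in())"
```

```text
the job is handed in; nothing more can be done
None
```

The red-tab module was tipped onto the rail, lifted out over it, and set down upright in the yellow cradle in about 16 s; in the final images the other modules, phone, screwdriver and carton are where they were, and the job is handed in (no verdict was returned).

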